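Bridge two sprung terminal studs with test tweezers

TASK

Pick the sprung test tweezers off their rest and squeeze them until their two tips stand as far apart as the two studs of the terminal block whose studs are closer together. Hold them still for about a second with the tips hovering just above those two studs (about a centimetre or less, not touching), then lower gently so that each tip pushes its own stud about half-way down, and finish there, still holding the tweezers steady at that gap with the studs part-way down. Leave the other block's studs and the things lying around alone.

Things in the scene. Friction and masses are not known exactly. Their poses are not given: they have to be found in the camera images.
- tweezers: sprung test tweezers (about 55 g): black plastic bow at the rear, two steel arms side by side, each with a ribbed black grip plate, the tips bent down in front. 165 mm long. Origin: midway between the two arm hinges, at the arms' mid-height (the bow reaches 34 mm behind it). x points along the arms to the tips, y to the left arm, z up. They lie level on the rest at the start, origin 44 mm above the counter
- grip_mid (a point): the place to grasp the tweezers: midway between the two grip plates, at mid-height, 75 mm ahead of the tweezers' origin; 44 mm above the counter at the start. The plates are 30 mm long (x), 24 mm high; over their outer faces 32 mm untouched and about 23.5 mm when the tips are 14 mm apart. Squeeze them along the tweezers' y with the fingers pointing down
- tip_l (a point): lowest point of the left (+y) tip, a round steel end 3.6 mm thick; 140 mm ahead of the tweezers' origin, 65 mm ahead of grip_mid, 36 mm below it. The two tips are 30 mm apart (centre to centre) untouched
- tip_r (a point): lowest point of the right (-y) tip, the mirror image of tip_l
- blade_l (a joint): closing angle of the left arm about its hinge, rad: 0 untouched, stop at 0.095; the right arm always closes by the same angle. Each tip moves in by 140 mm x angle, each grip plate by 75 mm x angle: tip gap = 30 mm - 280 mm x angle (14 mm at 0.057). A spring pushes the arms apart: about 4 N at each grip plate as it begins to close, 10 N at a 14 mm gap; let go, they spring open
- rest: grey plastic rest under the tweezers, fixed to the counter: strip 150 x 50 x 5 mm with two cross blocks, 38 mm high under the bow and 40 mm high at 112 mm ahead of its origin (under the arms, between grip plates and tips). Origin on the counter below the tweezers' origin, x as the tweezers' x
- narrow_block: the target: black plastic terminal block, fixed to the counter, 50 (x) x 56 (y) mm, 26 mm high with a 24 x 42 mm step up to 30 mm, and two upright steel studs standing up to 40 mm, 14 mm apart along its y, at x = 0. Origin: centre of its underside. A small grey plug stub sticks out of its far (+x) side
- narrow_l_top (a point): left (+y) stud of the target block: its top face is 7.4 mm across; this point is the centre of the top face and goes down with the stud; 40 mm above the counter when not pressed
- narrow_r_top (a point): right (-y) stud of the target block: its top face is 7.4 mm across; this point is the centre of the top face and goes down with the stud; 40 mm above the counter when not pressed
- narrow_l (a joint): how far the left stud of the target block is pressed down, m: 0 up, 0.008 at its stop; its spring needs 0.25 N to start and about 1 N at the stop
- narrow_r (a joint): the same for the right stud of the target block
- wide_block: the other terminal block, same size and look, but its two studs are 22 mm apart; fixed; leave alone. Origin: centre of its underside
- wide_l (a joint): how far the left stud of the other block is pressed, m (leave alone)
- wide_r (a joint): how far the right stud of the other block is pressed, m (leave alone)
- carton: small cardboard carton 60 x 85 x 50 mm, loose, a bystander; origin: centre of its underside
- motor_ring: black printed motor ring, 64 mm across, 30 mm high, loose, a bystander; origin: centre of its underside
- driver: small screwdriver lying on the counter, loose, a bystander; its handle points to its -x
Mind the look-alikes: they are no part of the job. Leave any red look-alike of the narrow_block alone.

How it is judged:
By the outcome, as a careful person would: the job done as asked, in the order asked, and still so for the second after the job is handed in, while the arm keeps its last pose, push and grip.
It also fails if it takes over 45 s, if anything falls off the work surface, if the arm or the gripper's body presses on something with over 40 N, if the wrist force passes 120 N, or if a joint passes its speed limit or range.

ROBOT

A 7-joint arm with a two-finger parallel gripper is mounted at the origin on the work surface. World frame = base frame: x ahead of the robot, y to its left, z up, the work surface at z = 0. Lengths are in m, angles in rad, forces in N, time in s.
With the tool pointing down it reaches from about 0.425 to 0.925 m from the base axis. Payload 6.8 kg.
Tool frame: the origin (TCP) lies at the very end of the fingers, on their centre line; the grasp point (between the pads) lies 19 mm behind it; z points along the fingers, y is the line along which they close (so a half turn about z gives the same grasp; the last joint's range is limited). The gripper opens to 88 mm and grips with 3 to 60 N. Pads are 20 mm wide; open, the fingers measure 115 mm over their backs; the gripper's body (75 mm by 178 mm) begins 61 mm behind the grasp point.
Start: joints at [-1.262, 0.477, 0.022, 1.555, -0.011, 1.109, -0.083], TCP at [0.273, 0.617, 0.223] pointing down, gripper open.
Joint ranges: [-2.96, 2.96], [-0.34, 2.1], [-1.41, 1.46], [0.24, 2.44], [-1.37, 4.51], [0.17, 1.92], [-2.96, 2.96]. Speed limits (rad/s): [2.39, 2.39, 3.14, 3.14, 3.14, 3.14, 3.14].

INTERFACE

Orientations are given as [roll, pitch, yaw] about the fixed x, y, z axes, in that order (R = Rz(yaw) Ry(pitch) Rx(roll)).
In Python, from plant import telemetry, optics, order gives the robot as it stands.
- The arm moves only by the tool move_arm, never from a script. Its argument "rows" is one flat list of numbers, 5 for each row, row after row: the shift along the tool's x, y, z in mm, then the turn about the tool's z in rad, then the opening, from -1 (shut) to 1 (fully open). A call has exactly 10 rows; each row is the pose to reach, as a shift and turn from the pose commanded when the call began, along the tool's axes at that moment; what a row does not reach only later rows make up. A row lasts 1/8 s, in which the tool goes at most 62.5 mm and 10.7 degrees, less where a joint would pass 70% of its speed; a pose out of reach is approached as far as the arm can. A call with a gripper value outside its range is refused whole. The fingers move at their own pace and stop on an object; "newtons" is the grip in N (left out, the last holds). Time passes only in rows, so rows that repeat a pose let the fingers close, or fill a call up. It gives the time, the measured TCP pose, the force, the opening and the grip force at its end, in the units of the state.
- telemetry.observe(): the state, without advancing time (a new reading comes with each control period).
- optics.snapshot(name): name is "scene" or "top"; returns a dict with "pixels" (480x640x3 uint8, red, green, blue), "range_z" (480x640 float32, m along the optical axis (not along the pixel's ray), 0 where there is no reading), "fx", "fy", "cx", "cy" (pixels), "dist" ([k1, k2, p1, p2, k3] as OpenCV has them; the pictures are not rectified), "R" (3x3) and "t" (3): a world point X has camera coordinates R X + t. Camera axes: x right, y down, z forward; pixel columns grow to the right and rows downward; lengths in m; the calibration is good to about 2 mm. A picture is of the moment at which its call begins.
- order.hand_in(): hands the job in; it is judged then, once.
The state is a dict: "time": time; "joints": joint angles; "dq": joint speeds; "joint_efforts": joint torques, N m; "tool_pos": TCP position; "orientation": TCP orientation; "contact_force": force on the tool from outside, world axes, zero at the start; "moment": the same for the moment, N m; "gripper_width": finger opening in m; "gripper_force": force on a finger pad.
Only numpy, scipy, OpenCV 4.12 (cv2) and the standard library are available. Lean on these libraries where they do the work, as an engineer would, in place of code of your own. Each camera call takes 0.05 s, during which the arm holds its last target. There are 200 camera calls.

## Working session

There is one attempt and no reset: what is moved stays moved. The work goes in short steps, Python scripts to look and compute and a tool call to move; the robot and the scene stay as the last step left them, time stands still between calls to the robot, and variables do not carry over. Pictures are saved under pics/ and viewed, at most 10 in all, crops included, and the job is handed in when it is done.

Besides the shell and the picture viewer there is one more tool, called after "Call:" as name(argument=value, ...) on one line, values as JSON. move_arm: Moves the arm, as the interface text tells. Its arguments: {"type":"object","properties":{"rows":{"type":"array"},"newtons":{"type":"number"}},"required":["rows"]}

```bash
mkdir -p pics; ls; cat > h.py <<'E'
import numpy as np, cv2
from plant import telemetry, optics, order
def snap(n,f=None):
    s=optics.snapshot(n); 
    np.savez(''+n+'.npz',**s)
    if f: cv2.imwrite('pics/'+f,s['pixels'][:,:,::-1])
    return s
def load(n): return dict(np.load(''+n+'.npz'))
def ray(s,uv):
    K=np.array([[s['fx'],0,s['cx']],[0,s['fy'],s['cy']],[0,0,1]],float)
    p=cv2.undistortPoints(np.array(uv,float).reshape(-1,1,2),K,np.array(s['dist'],float)).reshape(-1,2)
    d=np.c_[p,np.ones(len(p))]@s['R']; o=-s['R'].T@s['t']
    return o,d
def plane(s,uv,z):
    o,d=ray(s,uv); return o+d*((z-o[2])/d[:,2])[:,None]
def depth(s,uv):
    o,d=ray(s,uv); z=np.array([s['range_z'][int(round(v)),int(round(u))] for u,v in uv]); return o+d*z[:,None]
def proj(s,X):
    K=np.array([[s['fx'],0,s['cx']],[0,s['fy'],s['cy']],[0,0,1]],float)
    return cv2.projectPoints(np.array(X,float).reshape(-1,3),cv2.Rodrigues(s['R'])[0],s['t'],K,np.array(s['dist'],float))[0].reshape(-1,2)
E
python3 - <<'E'
from h import *
for n in('scene','top'):
    s=snap(n,n+'0.png'); print(n,s['fx'],s['cx'],s['cy'],-s['R'].T@s['t'],s['R'].round(2).tolist())
print(telemetry.observe())
E
```

```text
pics
scene 543.5755334314298 323.77212935252624 240.22333396481955 [ 1.27555236 -0.64582258  0.8412688 ] [[0.67, 0.74, -0.01], [0.48, -0.45, -0.75], [-0.56, 0.5, -0.66]]
top 522.4380906139394 313.9897531044694 233.81957743852385 [ 0.52827797 -0.05242344  0.95881491] [[-0.02, -1.0, -0.02], [-0.99, 0.02, -0.11], [0.11, 0.02, -0.99]]
{'time': 0.1, 'joints': array([-1.26211882,  0.47771632,  0.02235594,  1.55632687, -0.01148987,
        1.1092997 , -0.08310998]), 'dq': array([-0.0008823 , -0.00134098,  0.00218105, -0.00255845, -0.00035094,
        0.00065956,  0.0009229 ]), 'joint_efforts': array([ 3.98025586e-03, -5.84082663e+01,  1.53977204e+00, -2.73312467e+01,
       -5.42697043e-02,  1.31502308e-02,  2.35642511e-05]), 'tool_pos': array([0.27305464, 0.61672092, 0.22179081]), 'orientation': array([-3.13997625e+00,  1.32640624e-04,  2.72481828e+00]), 'contact_force': array([ 0.0641402 ,  0.1259301 , -0.26093609]), 'moment': array([-0.00204024,  0.00175636,  0.04840972]), 'gripper_force': 0.0, 'gripper_width': 0.08764411497395161}
```

View pics/top0.png

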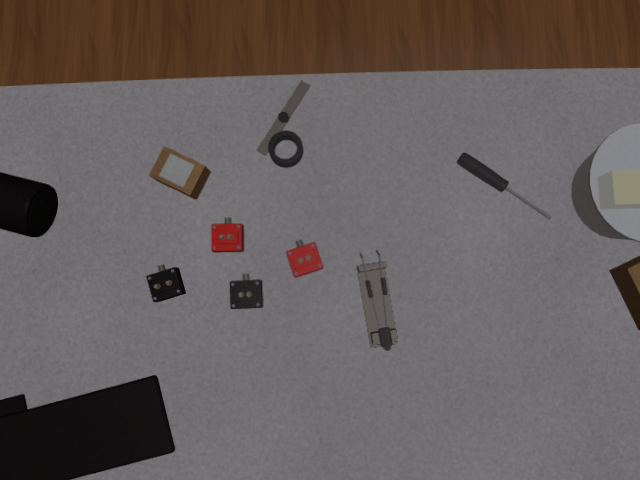

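View pics/scene0.png

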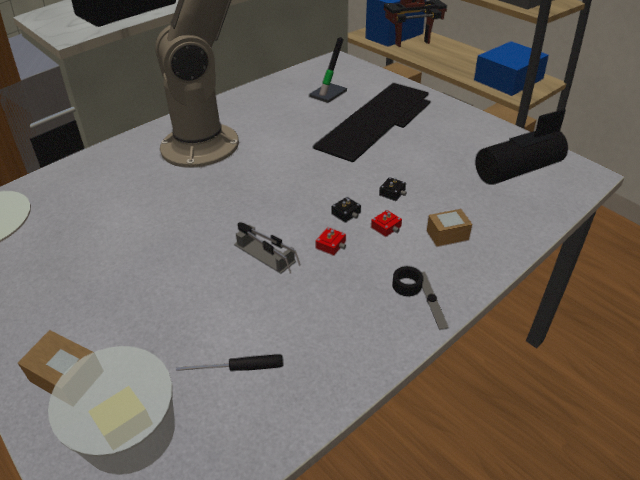

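```bash
python3 - <<'E'
from h import *
s=load('top'); c=load('scene')
im=s['pixels'][:,:,::-1]; ci=c['pixels'][:,:,::-1]
a=cv2.resize(im[262:312,140:270],None,fx=6,fy=6,interpolation=cv2.INTER_CUBIC)
b=cv2.resize(im[245:355,350:405],None,fx=5,fy=5,interpolation=cv2.INTER_CUBIC)
d=cv2.resize(ci[172:225,325:412],None,fx=5,fy=5,interpolation=cv2.INTER_CUBIC)
o=np.zeros((600,800,3),np.uint8)
o[:300,:780]=a; o[310:310+265,:435]=d
cv2.imwrite('pics/blocks.png',np.clip(o*1.6,0,255).astype(np.uint8))
cv2.imwrite('pics/tw.png',np.clip(b*1.6,0,255).astype(np.uint8))
uv=[(166,284),(246,294),(157,286),(169,283),(241,295),(249,295)]
print(plane(s,uv,.04).round(4)); print(depth(s,uv).round(4))
t=[(376,287),(361,254),(378,251),(385,340)]
print(plane(s,t,.044).round(4)); print(depth(s,t).round(4))
E
```

```text
[[0.5495 0.2296 0.04  ]
 [0.5292 0.0872 0.04  ]
 [0.5462 0.2457 0.04  ]
 [0.5511 0.2242 0.04  ]
 [0.5276 0.096  0.04  ]
 [0.5274 0.0819 0.04  ]]
[[0.5497 0.2323 0.031 ]
 [0.5292 0.0887 0.0302]
 [0.5463 0.2466 0.0374]
 [0.5512 0.2245 0.039 ]
 [0.5276 0.0959 0.0407]
 [0.5274 0.0817 0.0417]]
[[ 0.5365 -0.1404  0.044 ]
 [ 0.5947 -0.1161  0.044 ]
 [ 0.5992 -0.146   0.044 ]
 [ 0.4452 -0.153   0.044 ]]
[[ 5.369e-01 -1.444e-01  2.800e-03]
 [ 5.979e-01 -1.192e-01  2.000e-04]
 [ 6.024e-01 -1.502e-01  3.500e-03]
 [ 4.460e-01 -1.520e-01  5.260e-02]]
```

View pics/blocks.png

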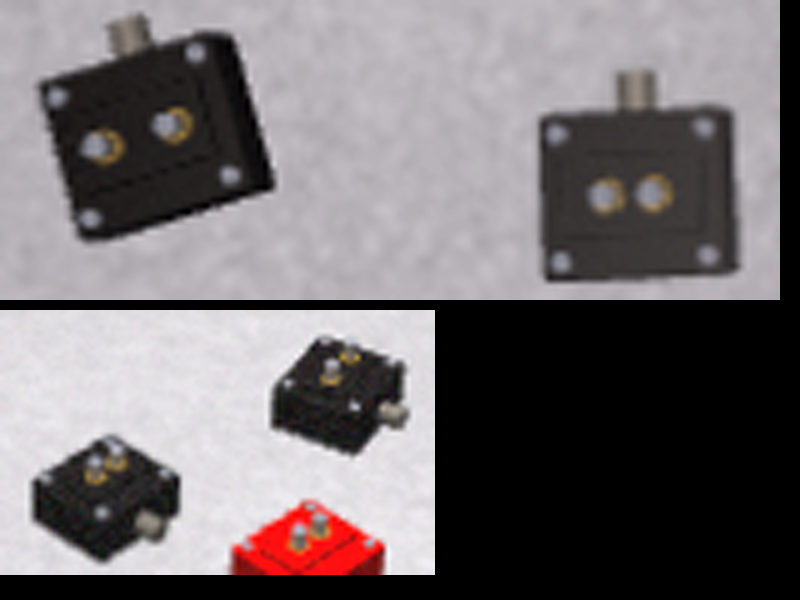

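View pics/tw.png

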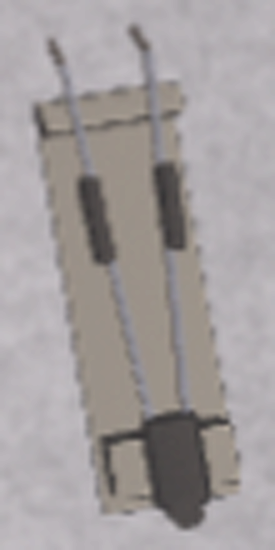

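```bash
python3 - <<'E'
from h import *
s=load('top'); c=load('scene')
def blobs(s,box,lo,hi,up=4):
    u0,v0,u1,v1=box; g=cv2.resize(s['pixels'][v0:v1,u0:u1],None,fx=up,fy=up,interpolation=cv2.INTER_CUBIC).max(2)
    m=((g>=lo)&(g<=hi)).astype(np.uint8); n,_,st,ce=cv2.connectedComponentsWithStats(m)
    return [(st[i,4]/up**2,((ce[i]+.5)/up-.5+[u0,v0]).round(2)) for i in range(1,n) if st[i,4]>up*up*4]
pl=sorted(blobs(s,(360,270,395,304),0,55),key=lambda b:-b[0])[:3]; print(pl)
st=blobs(s,(236,289,253,300),95,255,8); print('studs',st)
P=plane(s,[b[1] for b in pl],.052); print(P.round(4))
print(plane(s,[b[1] for b in st],.04).round(4))
H=plane(s,[(382.9,327.0)],.046); print('hinge',H.round(4)); 
M=P[:2].mean(0); d=M-H[0]; print('mid',M,'yaw',np.arctan2(d[1],d[0]),np.linalg.norm(d[:2]))
q=P[0]-P[1]; print('yaw from plates',np.arctan2(q[1],q[0]),np.linalg.norm(q))
# block axis from corner screws z=.026
scr=[((x+.5)/6-.5+140,(y+.5)/6-.5+262) for x,y in [(557,134),(704,127),(560,262),(709,255)]]
S=plane(s,scr,.027); print('block',S.mean(0),[np.arctan2(*(S[i]-S[j])[1::-1]) for i,j in((0,2),(1,3))],np.arctan2(*(S[0]-S[1])[1::-1])-np.pi/2)
E
```

```text
[(np.float64(64.125), array([383.44, 285.82])), (np.float64(60.0625), array([368.65, 288.65]))]
studs [(np.float64(4.1875), array([247.8 , 293.94])), (np.float64(4.8125), array([239.81, 294.5 ]))]
[[ 0.5382 -0.1525  0.052 ]
 [ 0.5339 -0.1269  0.052 ]]
[[0.5292 0.084  0.04  ]
 [0.5285 0.0981 0.04  ]]
hinge [[ 0.4676 -0.1499  0.046 ]]
mid [ 0.53605003 -0.13971885  0.052     ] yaw 0.14704299766548226 0.06922733756193068
yaw from plates -1.405476012131325 0.026002137286408936
block [0.5292846  0.09098853 0.027     ] [np.float64(0.018051461044770168), np.float64(0.029017468317382965)] 0.026954679180673624
```

Call:
move_arm(rows=[-34,-37,0,0.16,1,-68,-73,0,0.32,1,-103,-110,0,0.48,1,-137,-146,0,0.64,1,-171,-183,0,0.8,1,-205,-220,0,0.96,1,-240,-256,0,1.12,1,-274,-293,0,1.28,1,-308,-329,0,1.44,1,-342,-366,0,1.6,1])

```text
time: 1.35
tool_pos: [0.4379, 0.1425, 0.2226]
orientation: [-3.141, -0.0, 1.12]
contact_force: [0.2, -0.2, -0.3]
gripper_width: 0.0876
gripper_force: 0.0
```

```bash
cat >> h.py <<'E'
def rel(x,y,z,yaw):
    o=telemetry.observe(); p=o['tool_pos']; r,pi,a=o['orientation']
    d=np.array([x,y,z])-p; c,s=np.cos(a),np.sin(a)
    t=(a-yaw+np.pi)%(2*np.pi)-np.pi
    print('t',round(o['time'],2),'pos',p.round(4),'rpy',o['orientation'].round(3),'F',o['contact_force'].round(2),'w',round(o['gripper_width'],4),'gf',o['gripper_force'])
    print('rel mm',(np.array([c*d[0]+s*d[1],s*d[0]-c*d[1],-d[2]])*1e3).round(1),'turn',round(t,3))
E
python3 -c "
from h import *
rel(.537,-.140,.12,.155); print(telemetry.observe()['joints'].round(2))"
```

```text
t 1.35 pos [0.4379 0.1425 0.2226] rpy [-3.141 -0.     1.12 ] F [ 0.23 -0.16 -0.29] w 0.0876 gf 0.0
rel mm [-211.1  212.3  102.6] turn 0.965
[-0.91  0.12  0.5   2.07 -0.07  0.97 -0.82]
```

Call:
move_arm(rows=[-30,30,0,0.15,1,-60,60,10,0.3,1,-90,91,25,0.45,1,-120,121,40,0.6,1,-150,151,55,0.75,1,-180,182,70,0.9,1,-211,212,85,0.965,1,-211,212,102,0.965,1,-211,212,102,0.965,1,-211,212,102,0.965,1])

```text
time: 2.6
tool_pos: [0.538, -0.1362, 0.1208]
orientation: [-3.141, 0.0, 0.162]
contact_force: [-0.7, 0.1, -0.9]
gripper_width: 0.0879
gripper_force: 0.0
```

```bash
python3 -c "
from h import *
rel(.537,-.140,.025,.155); print(telemetry.observe()['joints'].round(2))
s=snap('scene'); t=snap('top')
a=cv2.resize(s['pixels'][150:310,180:330,::-1],None,fx=3.6,fy=3.6,interpolation=3)
cv2.imwrite('pics/appr.png',np.clip(a*1.5,0,255).astype(np.uint8))"
```

```text
t 2.6 pos [ 0.538  -0.1362  0.1208] rpy [-3.141  0.     0.162] F [-0.67  0.06 -0.92] w 0.0879 gf 0.0
rel mm [-1.6  3.6 95.8] turn 0.007
[-0.4   0.49  0.7   1.97 -0.42  0.83 -0.87]
```

View pics/appr.png

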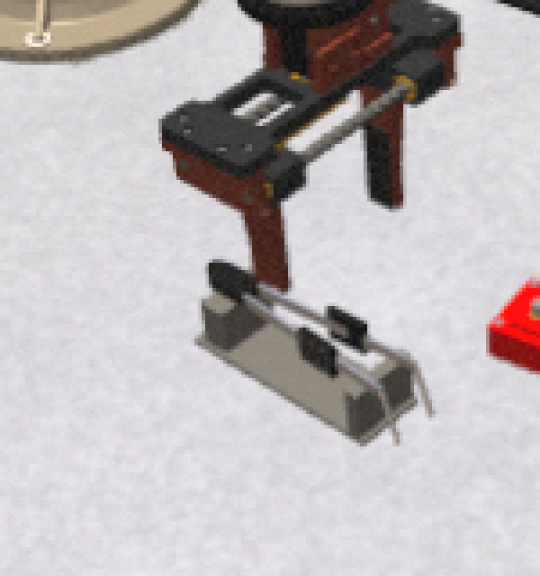

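```bash
python3 -c "
from h import *
s=load('scene')
uv=[((x+.5)/3.6-.5+180,(y+.5)/3.6-.5+150) for x,y in [(431,415),(398,442)]]
T=plane(s,uv,.009); print(T.round(4)); q=T[0]-T[1]; print(np.linalg.norm(q),np.arctan2(q[1],q[0])-np.pi/2)
m=T.mean(0)
for y in(.14,.155,.17): print((m[:2]-.065*np.array([np.cos(y),np.sin(y)])).round(4))
g=[((x+.5)/3.6-.5+180,(y+.5)/3.6-.5+150) for x,y in [(347,326),(318,352)]]
print(plane(s,g,.044).round(4))
"
```

```text
[[ 0.5994 -0.1163  0.009 ]
 [ 0.6036 -0.1459  0.009 ]]
0.02998144282450384 0.1403393377274087
[ 0.5371 -0.1402]
[ 0.5373 -0.1411]
[ 0.5374 -0.1421]
[[ 0.5327 -0.1255  0.044 ]
 [ 0.5392 -0.1533  0.044 ]]
```

Call:
move_arm(rows=[-1.5,4,15,0.014,1,-1.5,4,30,0.014,1,-1.5,4,45,0.014,1,-1.5,4,60,0.014,1,-1.5,4,72,0.014,1,-1.5,4,82,0.014,1,-1.5,4,90,0.014,1,-1.5,4,96,0.014,1,-1.5,4,96,0.014,1,-1.5,4,96,0.014,1])

```text
time: 3.95
tool_pos: [0.5375, -0.142, 0.0249]
orientation: [3.141, -0.001, 0.146]
contact_force: [-0.8, 0.5, -0.2]
gripper_width: 0.0882
gripper_force: 0.0
```

```bash
python3 -c "
from h import *
rel(.537,-.1405,.025,.148)"
```

```text
t 3.95 pos [ 0.5375 -0.142   0.0249] rpy [ 3.141e+00 -1.000e-03  1.460e-01] F [-0.76  0.5  -0.17] w 0.0882 gf 0.0
rel mm [-0.2 -1.5 -0.1] turn -0.002
```

Call:
move_arm(rows=[0,-1.5,0,0,0.2,0,-1.5,0,0,0,0,-1.5,0,0,-0.1,0,-1.5,0,0,-0.2,0,-1.5,0,0,-0.3,0,-1.5,0,0,-0.4,0,-1.5,0,0,-0.4,0,-1.5,0,0,-0.4,0,-1.5,0,0,-0.4,0,-1.5,0,0,-0.4], newtons=25)

```text
time: 5.2
tool_pos: [0.537, -0.1404, 0.0246]
orientation: [-3.142, -0.0, 0.146]
contact_force: [-0.9, -0.4, -0.5]
gripper_width: 0.0261
gripper_force: 7.1
```

Call:
move_arm(rows=[0,0,0,0,-0.43,0,0,0,0,-0.46,0,0,0,0,-0.46,0,0,0,0,-0.46,0,0,-5,0,-0.46,0,0,-12,0,-0.46,0,0,-24,0,-0.46,0,0,-38,0,-0.46,0,0,-50,0,-0.46,0,0,-60,0,-0.46])

```text
time: 6.45
tool_pos: [0.5372, -0.1404, 0.0857]
orientation: [3.142, -0.001, 0.146]
contact_force: [0.3, 1.0, -1.2]
gripper_width: 0.0235
gripper_force: 10.3
```

```bash
python3 -c "
from h import *
rel(.465,.089,.08,.03); print(telemetry.observe()['joints'].round(2))
s=snap('scene')
p=proj(s,[[.6,-.13,.07]])[0]; print(p); u,v=p.astype(int)
a=cv2.resize(s['pixels'][v-50:v+50,u-80:u+50,::-1],None,fx=6,fy=6,interpolation=3)
print(u-80,v-50)
cv2.imwrite('pics/lift.png',np.clip(a*1.5,0,255).astype(np.uint8))"
```

```text
t 6.45 pos [ 0.5372 -0.1404  0.0857] rpy [ 3.142e+00 -1.000e-03  1.460e-01] F [ 0.33  0.98 -1.2 ] w 0.0235 gf 10.340502262115479
rel mm [ -38.1 -237.4    5.7] turn 0.116
[-0.36  0.54  0.67  1.99 -0.48  0.77 -0.84]
[293.36592868 247.41759011]
213 197
```

View pics/lift.png

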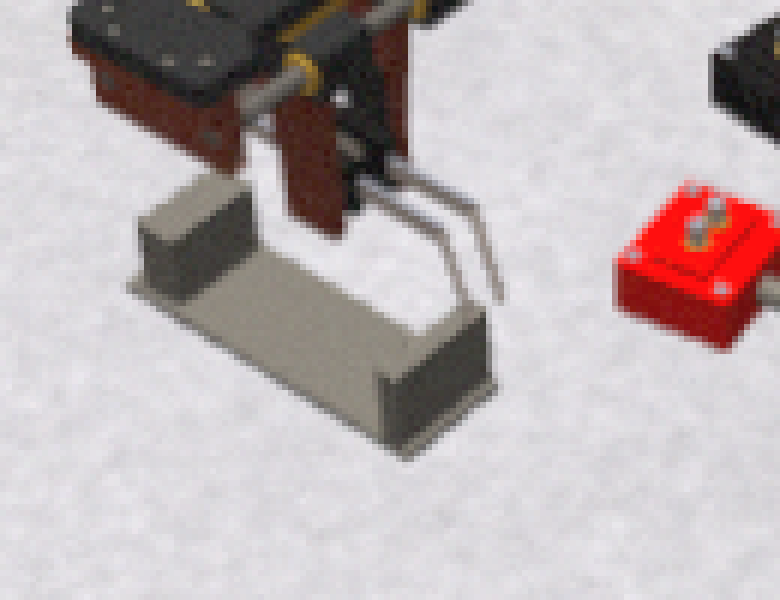

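```bash
python3 -c "
from h import *
s=load('scene')
uv=[((x+.5)/6-.5+213,(y+.5)/6-.5+197) for x,y in [(501,300),(465,303)]]
for z in(.065,.0687,.072):
  T=plane(s,uv,z); q=T[0]-T[1]; m=T.mean(0); d=m[:2]-np.array([.5372,-.1404]); c,sn=np.cos(.146),np.sin(.146)
  print(z,np.linalg.norm(q),np.arctan2(q[1],q[0])-np.pi/2,'fwd',c*d[0]+sn*d[1],'left',-sn*d[0]+c*d[1])
# narrow studs in scene
cs=proj(s,[[.529,.091,.04]])[0]; print(cs)
# lateral
rel(.464,.089,.105,.03)
"
```

```text
0.065 0.01279193578568802 -0.6279464829018082 fwd 0.058101273015891526 left 0.006102462219249415
0.0687 0.012730964428586893 -0.6279464829018145 fwd 0.06095570144745657 left 0.003177973530134267
0.072 0.012676584569550798 -0.6279464829018 fwd 0.06350154302155527 left 0.0005696457803830001
[345.15840426 200.14778363]
t 6.5 pos [ 0.5378 -0.1406  0.0866] rpy [ 3.141e+00 -2.000e-03  1.460e-01] F [ 0.45 -0.24  1.11] w 0.024 gf 10.341175496578217
rel mm [ -39.7 -237.9  -18.4] turn 0.116
```

Call:
move_arm(rows=[0,-5,-10,0,-0.46,-3,-25,-19,0.01,-0.46,-8,-55,-19,0.03,-0.46,-14,-90,-19,0.05,-0.46,-20,-125,-19,0.07,-0.46,-26,-160,-19,0.09,-0.46,-33,-195,-19,0.105,-0.46,-38,-222,-19,0.116,-0.46,-40,-238,-19,0.116,-0.46,-40,-238,-19,0.116,-0.46])

```text
time: 7.75
tool_pos: [0.4627, 0.0901, 0.1037]
orientation: [-3.141, 0.0, 0.032]
contact_force: [-0.0, 0.6, -0.5]
gripper_width: 0.0242
gripper_force: 10.3
```

```bash
python3 -c "
from h import *
rel(.464,.091,.075,.03); print(telemetry.observe()['joints'].round(2))
s=snap('scene'); t=snap('top')
a=cv2.resize(s['pixels'][150:230,290:380,::-1],None,fx=6.6,fy=6.6,interpolation=3)
b=cv2.resize(t['pixels'][240:320,215:245+30,::-1],None,fx=6.6,fy=6.6,interpolation=3)
o=np.zeros((600,800,3),np.uint8)
a=a[:528,:400+194]; cv2.imwrite('pics/overA.png',np.clip(a*1.5,0,255).astype(np.uint8))
cv2.imwrite('pics/overB.png',np.clip(b*1.5,0,255).astype(np.uint8)); print(a.shape,b.shape)"
```

```text
t 7.75 pos [0.4627 0.0901 0.1037] rpy [-3.141  0.     0.032] F [-0.03  0.65 -0.55] w 0.0242 gf 10.340893864631653
rel mm [ 1.3 -0.8 28.7] turn 0.002
[-0.95  0.4   0.77  2.18 -0.42  0.72 -1.43]
(528, 594, 3) (528, 396, 3)
```

View pics/overA.png

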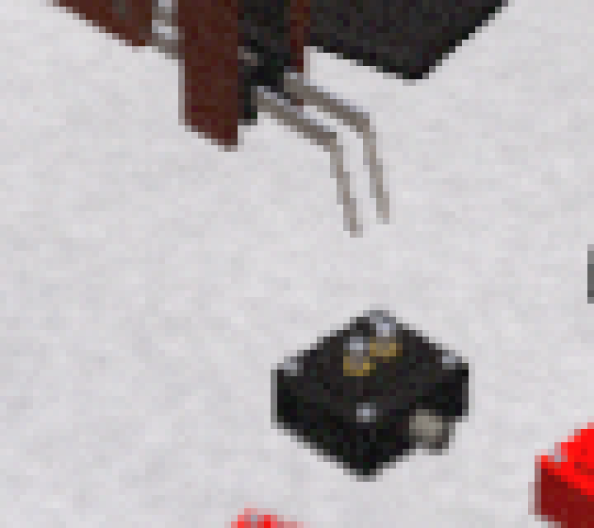

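View pics/overB.png

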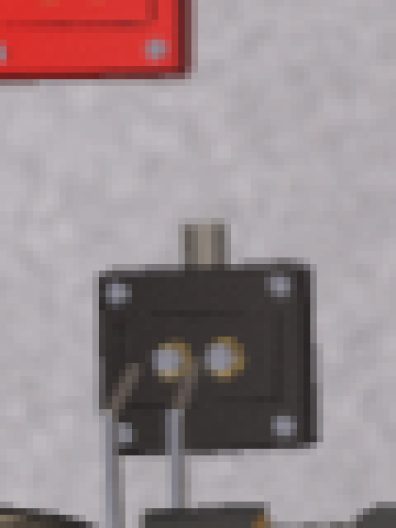

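```bash
python3 -c "
from h import *
s=load('scene'); t=load('top')
A=lambda x,y:((x+.5)/6.6-.5+290,(y+.5)/6.6-.5+150)
B=lambda x,y:((x+.5)/6.6-.5+215,(y+.5)/6.6-.5+240)
def tri(a,b):
  M=np.zeros((3,3));r=np.zeros(3)
  for c,uv in((s,a),(t,b)):
    o,d=ray(c,[uv]); d=d[0]/np.linalg.norm(d[0]); P=np.eye(3)-np.outer(d,d); M+=P; r+=P@o
  return np.linalg.solve(M,r)
for n,a,b in(('tl',A(384,219),B(137,365)),('tr',A(355,233),B(192,362)),('sl',A(381,322),B(170,359)),('sr',A(357,345),B(222,356))):
  z=.0855 if n[0]=='t' else .04
  print(n,'tri',tri(a,b).round(4),'scene',plane(s,[a],z).round(4),'top',plane(t,[b],z).round(4))
"
```

```text
tl tri [0.5285 0.0983 0.0877] scene [[0.5266 0.1011 0.0855]] top [[0.528  0.0982 0.0855]]
tr tri [0.5288 0.084  0.0888] scene [[0.5257 0.0875 0.0855]] top [[0.5285 0.0842 0.0855]]
sl tri [0.5297 0.0971 0.0426] scene [[0.5274 0.0998 0.04  ]] top [[0.5295 0.0972 0.04  ]]
sr tri [0.5304 0.0839 0.0392] scene [[0.5314 0.0837 0.04  ]] top [[0.53   0.0833 0.04  ]]
```

Call:
move_arm(rows=[1.3,0.5,5,0.002,-0.46,1.3,0.5,12,0.002,-0.46,1.3,0.5,19,0.002,-0.46,1.3,0.5,25,0.002,-0.46,1.3,0.5,30,0.002,-0.46,1.3,0.5,34,0.002,-0.46,1.3,0.5,37,0.002,-0.46,1.3,0.5,39,0.002,-0.46,1.3,0.5,39,0.002,-0.46,1.3,0.5,39,0.002,-0.46])

```text
time: 9.1
tool_pos: [0.4643, 0.0889, 0.0648]
orientation: [-3.141, -0.0, 0.028]
contact_force: [-0.2, 0.2, -0.7]
gripper_width: 0.0238
gripper_force: 10.3
```

```bash
python3 -c "
from h import *
rel(.464,.0905,.053,.03)
s=snap('scene'); t=snap('top')
a=cv2.resize(s['pixels'][172:222,315:375,::-1],None,fx=9,fy=9,interpolation=3)[:, :400]
b=cv2.resize(t['pixels'][262:312,225:268,::-1],None,fx=9,fy=9,interpolation=3)
print(a.shape,b.shape)
cv2.imwrite('pics/hov.png',np.clip(np.hstack([a,b])*1.5,0,255).astype(np.uint8))"
```

```text
t 9.1 pos [0.4643 0.0889 0.0648] rpy [-3.141 -0.     0.028] F [-0.18  0.23 -0.69] w 0.0238 gf 10.340537130832672
rel mm [-0.2 -1.6 11.8] turn -0.002
(450, 400, 3) (450, 387, 3)
```

View pics/hov.png

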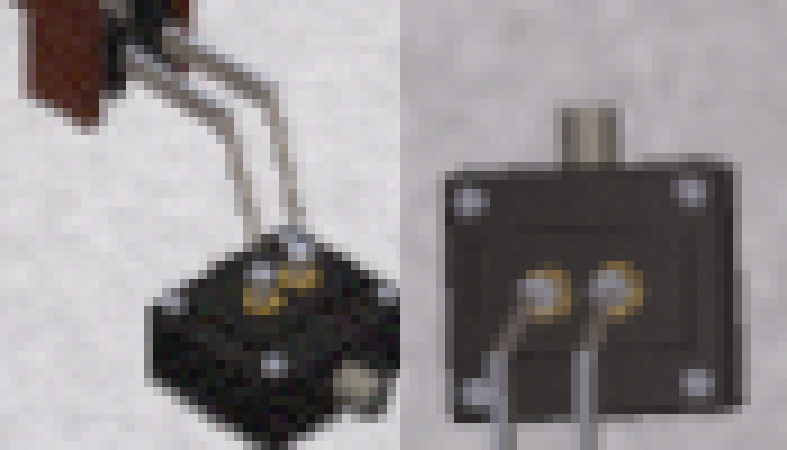

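Call:
move_arm(rows=[0,0,1,0,-0.46,0,0,2,0,-0.46,0,0,2.5,0,-0.46,0,0,2.5,0,-0.46,0,0,2.5,0,-0.46,0,0,2.5,0,-0.46,0,0,2.5,0,-0.46,0,0,2.5,0,-0.46,0,0,2.5,0,-0.46,0,0,2.5,0,-0.46])

```text
time: 10.45
tool_pos: [0.4642, 0.0888, 0.0621]
orientation: [-3.142, 0.0, 0.028]
contact_force: [-0.3, 0.0, -1.3]
gripper_width: 0.0238
gripper_force: 10.3
```

Call:
move_arm(rows=[0,0,0,0,-0.46,0,0,0,0,-0.46,0,0,0,0,-0.46,0,0,0,0,-0.46,0,0,0,0,-0.46,0,0,0,0,-0.46,0,0,0,0,-0.46,0,0,0,0,-0.46,0,0,0,0,-0.46,0,0,0,0,-0.46])

```text
time: 11.7
tool_pos: [0.4642, 0.0888, 0.0622]
orientation: [-3.142, -0.0, 0.028]
contact_force: [-0.3, -0.0, -0.5]
gripper_width: 0.0237
gripper_force: 10.3
```

```bash
python3 -c "
from h import *
rel(.464,.0905,.053,.03)
print(np.mean([telemetry.observe()['contact_force'] for _ in range(5)],0))"
```

```text
t 11.7 pos [0.4642 0.0888 0.0622] rpy [-3.142 -0.     0.028] F [-0.33 -0.02 -0.53] w 0.0237 gf 10.340493321418762
rel mm [-0.1 -1.7  9.2] turn -0.002
[-0.33317352 -0.0185682  -0.5275874 ]
```

Call:
move_arm(rows=[0,0,1,0,-0.46,0,0,2,0,-0.46,0,0,3,0,-0.46,0,0,4,0,-0.46,0,0,5,0,-0.46,0,0,6,0,-0.46,0,0,7,0,-0.46,0,0,8,0,-0.46,0,0,9,0,-0.46,0,0,9.5,0,-0.46])

```text
time: 12.95
tool_pos: [0.4641, 0.0888, 0.0526]
orientation: [-3.142, 0.0, 0.028]
contact_force: [-0.5, 0.2, 0.4]
gripper_width: 0.0242
gripper_force: 10.3
```

Call:
move_arm(rows=[0,0,0,0,-0.46,0,0,0,0,-0.46,0,0,0,0,-0.46,0,0,0,0,-0.46,0,0,0,0,-0.46,0,0,0,0,-0.46,0,0,0,0,-0.46,0,0,0,0,-0.46,0,0,0,0,-0.46,0,0,0,0,-0.46])

```text
time: 14.2
tool_pos: [0.4641, 0.0888, 0.0526]
orientation: [-3.142, 0.0, 0.028]
contact_force: [0.6, -0.1, 0.5]
gripper_width: 0.0242
gripper_force: 10.3
```

```bash
python3 -c "
from h import *
rel(.464,.0905,.053,.03)
s=snap('scene'); t=snap('top')
a=cv2.resize(s['pixels'][172:222,315:375,::-1],None,fx=9,fy=9,interpolation=3)[:, :400]
b=cv2.resize(t['pixels'][262:312,225:268,::-1],None,fx=9,fy=9,interpolation=3)
for x in ([.5295,.0980,.04],[.5295,.0840,.04],[.5295,.0980,.036],[.5295,.0840,.036]):
  print((proj(s,[x])[0]-[315,172]+.5)*9-.5,(proj(t,[x])[0]-[225,262]+.5)*9-.5)
cv2.imwrite('pics/press.png',np.clip(np.hstack([a,b])*1.8,0,255).astype(np.uint8))"
```

```text
t 14.2 pos [0.4641 0.0888 0.0526] rpy [-3.142  0.     0.028] F [ 0.58 -0.09  0.53] w 0.0242 gf 10.33398985862732
rel mm [-0.1 -1.7 -0.4] turn -0.002
[295.35998555 247.37449119] [137.91685097 291.55760661]
[257.97060973 268.99517777] [209.31572335 290.15036433]
[295.12577933 259.15769091] [141.24025026 291.5196863 ]
[257.80768373 280.80229876] [212.33370707 290.11788347]
```

View pics/press.png

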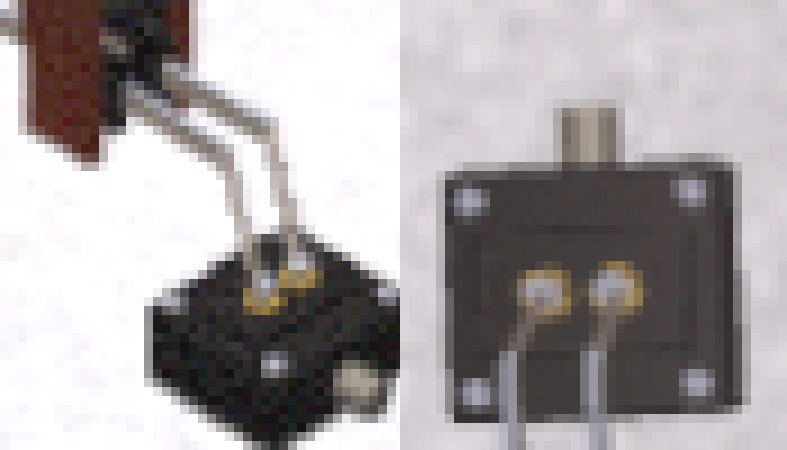

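```bash
python3 -c "
from h import *
for k in range(2):
  t=snap('top')
  print(depth(t,[(u,v) for v in(293,294) for u in(239,240,241,247,248,249)])[:,2].round(4))
print(np.mean([telemetry.observe()['contact_force'] for _ in range(3)],0))"
```

```text
[0.0381 0.0377 0.0381 0.0357 0.04   0.0372 0.0374 0.0401 0.0397 0.0371
 0.0363 0.0414]
[0.0358 0.0363 0.0372 0.0347 0.0369 0.0365 0.035  0.0422 0.0391 0.0369
 0.0357 0.0432]
[-0.21893112  0.22634514  0.19367432]
```

```bash
python3 -c "
from h import *
print(order.hand_in())"
```

```text
the job is handed in; nothing more can be done
None
```

I handed the job in at about 14 s of the 45 s: the tweezers were squeezed to about a 14 mm tip gap, held just above the narrow black block's studs for over a second, then lowered so each tip presses its stud an estimated 3–4 mm of 8 mm; nothing else was touched, as far as the moves and pictures showed.

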